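# Wind the tea timer and hold the strainer ready over the mug

### The arm

A 6-joint arm with a two-finger parallel gripper is mounted at the origin on a cart in front of the work surface, level with it; the furniture and walls round the work are solid. World frame = base frame: x ahead of the robot, y to its left, z up, the work surface at z = 0. Lengths are in m, angles in degrees, forces in N, time in s.
With the tool pointing down it reaches from about 0.375 to 0.9 m from the base axis. Payload 3.1 kg.
Tool frame: the origin (TCP) lies between the finger pads, 19 mm behind the fingertips; this is the grasp point; z points along the fingers, y is the line along which they close (so a half turn about z gives the same grasp; the last joint's range is limited). The gripper opens to 87 mm and grips with 3 to 60 N. Pads are 19 mm wide; open, the fingers measure 117 mm over their backs; the gripper's body (75 mm by 190 mm) begins 51 mm behind the grasp point.
Start: joints at [-84.769, 30.224, 82.088, -0, 67.689, -10.227], TCP at [0.167, -0.602, 0.241] pointing down, gripper open.
Joint ranges: [-176.69, 176.69], [-43.24, 126.21], [12.49, 139.97], [-82, 262], [0, 151.66], [-163.58, 163.58]. Speed limits (degrees/s): [159.86, 159.86, 180, 180, 180, 180].

### API

Orientations are given as a 3x3 rotation matrix whose columns are the frame's x, y, z axes.
In Python, from rig import * gives the robot as it stands.
- The arm moves only by the shell command python3 -m jog 'ROWS'. ROWS is text: rows parted by semicolons, each of 7 numbers parted by spaces: the shift along the tool's x, y, z in mm, then the turn, a rotation vector about the tool's x, y, z in rad, then the finger opening in mm, from 0 to 87. In form: tx ty tz ax ay az fingers; .... A call has 1 to 12 rows; each row shifts and turns the commanded pose from where the row before left it, along the tool's axes as they then stand; what a row does not reach is not made up. A row lasts 1/8 s, in which the tool goes at most 62.5 mm and 10.7 degrees, less where a joint would pass 70% of its speed; a pose out of reach is approached as far as the arm can. A call with a gripper value outside its range is refused whole. The fingers move at their own pace and stop on an object; the grip force is fixed at half the most. Time passes only in rows, so rows that do not move let the fingers close. It gives the time, the measured TCP pose, the force, the opening and the grip force at its end, in the units of the state.
- read_state(): the state, without advancing time (a new reading comes with each control period).
- capture(name): name is "scene" or "top" or "wrist"; returns a dict with "color" (480x640x3 uint8, red, green, blue), "camera_matrix" (3x3 intrinsics, pixels), "R" (3x3) and "t" (3): a world point X has camera coordinates R X + t. Camera axes: x right, y down, z forward; pixel columns grow to the right and rows downward; lengths in m; the calibration is good to about 2 mm. A picture is of the moment at which its call begins. There is no depth.
- hand_in(): hands the job in; it is judged then, once.
Trained networks look in the newest picture that a camera, given by its name, has taken for a name from the list of things; names that differ only in an ending like _2 or _b are one class to them, and where a whole thing is asked for, a point or a joint stands for the part that bears it (a point fixed in the world has none). Each returns a list of dicts, best first, with "conf" (0 to 1); they miss things now and then, are a little off and sometimes report something else, mostly with a low value. They report only what shows in the picture. A call takes as long as a camera call.
- find_in(camera, target): "at" ([x, y, z] in m, in world coordinates, good to about 4 mm: the middle of the surface that is visible of it).
- trace(camera, target): "pixels" (480x640 bool, what is visible of it).
- place_of(camera, target): "at" ([x, y, z] in m, in world coordinates, good to about 4 mm: a listed point, or the origin of a listed thing).
The state is a dict: "time_s": time; "joint_positions": joint angles; "qvel": joint speeds; "tau": joint torques, N m; "position": TCP position; "tcp_rot": TCP orientation; "force": force on the tool from outside, world axes, zero at the start; "moment": the same for the moment, N m; "opening": opening from 0.0 (shut) to 1.0 (fully open); "grasp_force": force on a finger pad.
Only numpy, scipy, OpenCV 4.12 (cv2) and the standard library are available. Lean on these libraries where they do the work, as an engineer would, in place of code of your own. Each camera call takes 0.05 s, during which the arm holds its last target. There are 200 camera calls.

### The job

Herbal tea has just been put to steep in the black kettle: wind the ten-minute clockwork timer clockwise until it comes to its stop, which takes several part turns. Then take the tea strainer by its handle out of its drip cup, lift it over the row of spice jars and drink can without disturbing them, and stop with it level and centred just above the mouth of the mug, its bottom about a centimetre over the rim, touching nothing. Finish while still holding it there, ready for me to pour; leave the mug where it stands and the cup standing.

Things in the scene. Friction and masses are not known exactly. Their poses are not given: they have to be found in the camera images.
- timer_dial (a joint): winding angle of the timer's dial: 0 is run down, 4.2 rad is the stop, fully wound; it grows as the dial is turned clockwise seen from above. A spring (0.012 N m/rad) resists, the clockwork (0.09 N m of friction) keeps the dial where it is let go
- timer_grip (a point): on the axis of the timer's dial, 70 mm above the table, 2 mm below the top of its grip bar: TCP here. The bar, 44 mm long, 10 mm thick, 24 mm high above the dial's face, lies along this point's x axis and turns with the dial; its white line points to +x. The timer is a squat steel drum 77 mm across with a 60 mm black dial, held fast to the table by a suction foot; z up
- strainer: handled tea strainer of perforated steel, about 90 g; origin at the centre of the bowl's underside, z up, handle along its own -x. Bowl 52 mm across, 26 mm deep under a flat flange 72 mm across (24 to 27 mm above the origin); a small lug on the far side from the handle reaches 46 mm from the centre. It starts in the drip cup, flange on its rim, its origin 16 mm above the table
- strainer_grip (a point): middle of the strainer's dark wooden handle, 80 mm from the bowl's centre along the strainer's -x and 27 mm above the strainer's origin; the wooden part is 60 mm long (57 to 117 mm from the centre), 11 mm wide, 13 mm high, and lies along this point's x axis; grip it across, from above
- drip_cup: loose tapered steel cup in which the strainer stands, 66 mm across the rim, 40 mm high, origin at the centre of its underside
- mug: dark green mug with a handle, loose, the near one beside the row (another stands far off by the sink, out of reach), 89 mm high, 82 mm across, 0.2 kg; origin under the middle of its outline with the handle; the handle points along its own -y and reaches 56 mm from the origin
- mug_mouth (a point): centre of the mug's mouth at rim height, 89 mm above the table; the mouth is about 72 mm across inside, 82 mm outside
- green_jar: spice jar with green cap, loose, 46 mm across, 106 mm high, one of the row of three (two jars and the can, in any order) that stands between the timer and strainer on the left and the mug on the right; origin under its centre, z up
- gold_jar: spice jar with gold-coloured cap, loose, 42 mm across, 106 mm high, in the same row; origin under its centre, z up
- drink_can: empty drink can, loose and very light (14 g), 66 mm across, 115 mm high, in the same row; origin under its centre, z up

How it is judged (in metres and radians):
On the way, in this order (a step that is already met when the one before it is completed fails the run):
1. the timer is wound to its stop (value of joint timer_dial above 3.95 rad), for 0.2 s.
2. the strainer, held in the fingers, passes over the row of jars and can, its bottom higher than the jars (height (world z) of strainer above 0.106 m and world y of strainer between -0.24 and -0.15 m and contact force between the fingers and strainer above 1 N), for 0.04 s.
At the end, for the whole second after the job is handed in: Timer within 0.25 rad of its stop; strainer held still, its underside 3 to 22 mm above the mug's rim, within 10 mm of centre, tilted under 0.18 rad, touching no mug, cup, jar or can, fingers off the mug; mug, jars and can upright and within 20 mm of their places; drip cup standing (value of joint timer_dial above 3.95 rad and z of strainer in the frame of mug_mouth between 0.003 and 0.022 m and horizontal distance between strainer and mug_mouth below 0.01 m and angle between strainer's own z axis and vertical below 0.18 rad and linear speed of strainer below 0.02 m/s and contact force between the fingers and strainer above 1 N and contact force between each of strainer, the fingers and mug below 0.05 N and contact force between strainer and drip_cup below 0.05 N and contact force between strainer and green_jar below 0.05 N and contact force between strainer and gold_jar below 0.05 N and contact force between strainer and drink_can below 0.05 N and distance of each of mug, green_jar, gold_jar, drink_can from where it was at the start of the episode below 0.02 m and angle between each of mug, drip_cup, green_jar, gold_jar, drink_can's own z axis and vertical below 0.1 rad and height (world z) of drip_cup below 0.01 m); the arm keeps its last pose, push and grip.
It fails at once if a jar, the can or the mug is knocked over (angle between any of green_jar, gold_jar, drink_can, mug's own z axis and vertical above 0.5 rad).
It fails at once if a jar, the can or the mug is shoved more than 30 mm (distance of any of green_jar, gold_jar, drink_can, mug from where it was at the start of the episode above 0.03 m).
It also fails if it takes over 72 s, if anything falls off the work surface, if the arm or the gripper's body presses on something with over 40 N, if the wrist force passes 120 N, or if a joint passes its speed limit or range.

## Working session

There is one attempt and no reset: what is moved stays moved. The work goes in short steps, Python scripts to look and compute and a shell command to move; the robot and the scene stay as the last step left them, time stands still between calls to the robot, and variables do not carry over. Pictures are saved under pics/ and viewed, at most 10 in all, crops included, and the job is handed in when it is done.

```bash
mkdir -p pics; cat > h.py <<'E'
from rig import *
import numpy as np, cv2
np.set_printoptions(precision=4,suppress=True)
def save(cam,name):
    c=capture(cam); cv2.imwrite(f'pics/{name}.png',c['color'][:,:,::-1]); return c
E
python3 - <<'E'
from h import *
s=read_state(); print(s['time_s'],s['position'],s['tcp_rot'],s['opening'])
for cam in ['scene','top']:
    c=save(cam,cam+'0')
    for n in ['timer_grip','strainer','strainer_grip','drip_cup','mug','mug_mouth','green_jar','gold_jar','drink_can']:
        r=place_of(cam,n); print(cam,n,[(np.round(q['at'],4).tolist(),round(q['conf'],2),[k for k in q if k not in('at','conf')]) for q in r[:2]])
E
```

```text
0.0 [ 0.1665 -0.6017  0.2403] [[ 0.9638  0.2666 -0.0002]
 [ 0.2666 -0.9638  0.0021]
 [ 0.0004 -0.0021 -1.    ]] 1.0029426542505497
scene timer_grip [([0.6465, 0.0229, 0.0723], 0.93, [])]
scene strainer [([0.4535, -0.0406, 0.0127], 0.84, [])]
scene strainer_grip [([0.4825, 0.0403, 0.0481], 0.63, [])]
scene drip_cup [([0.4556, -0.0356, 0.0027], 0.78, [])]
scene mug [([0.5755, -0.3832, 0.0008], 0.87, [])]
scene mug_mouth [([0.5729, -0.3626, 0.0861], 0.84, []), ([0.6483, 0.0214, 0.0709], 0.52, [])]
scene green_jar [([0.5488, -0.1959, -0.0016], 0.83, [])]
scene gold_jar [([0.6185, -0.1873, -0.0003], 0.98, [])]
scene drink_can [([0.4473, -0.2016, -0.0024], 0.77, [])]
top timer_grip [([0.6499, 0.0201, 0.0709], 0.67, [])]
top strainer [([0.4591, -0.0359, 0.017], 0.65, [])]
top strainer_grip [([0.4889, 0.0344, 0.0424], 0.61, [])]
top drip_cup []
top mug [([0.5725, -0.3794, 0.0002], 0.56, [])]
top mug_mouth [([0.5726, -0.3646, 0.0854], 0.91, [])]
top green_jar [([0.5482, -0.1975, 0.0004], 0.86, [])]
top gold_jar [([0.6138, -0.1858, 0.0015], 0.84, []), ([0.4567, -0.0371, 0.0162], 0.18, [])]
top drink_can [([0.4462, -0.2007, 0.0009], 0.75, [])]
```

View pics/scene0.png

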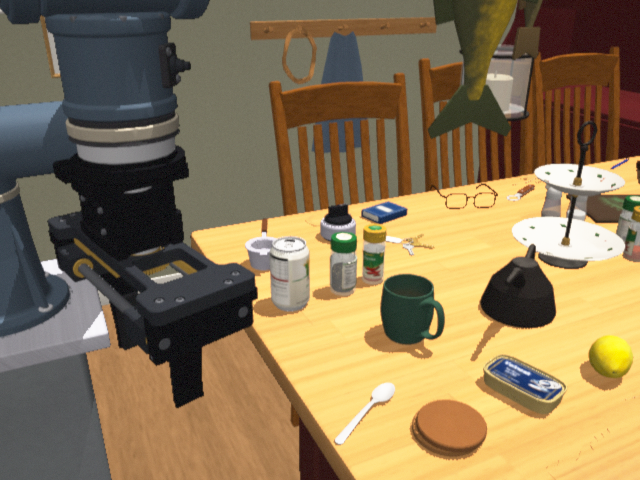

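View pics/top0.png

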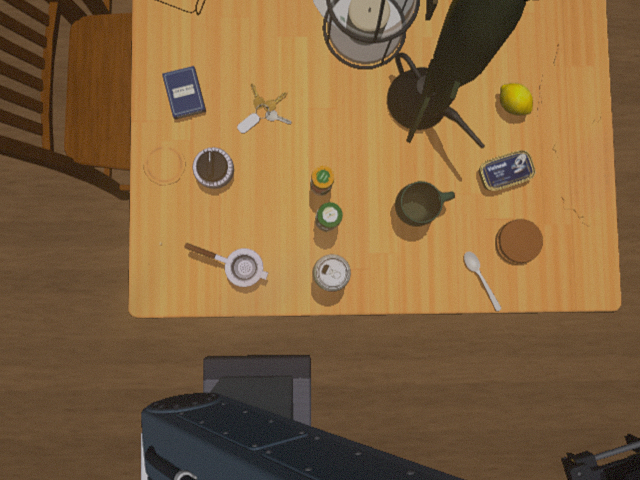

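The scene view shows the can (290,273), green jar (343,262), gold jar (374,252), mug (408,308), timer (338,225) and strainer (262,250). In the top view the timer is at (213,168) with its white line pointing up the image (about +x), and the strainer is at (245,268) with its handle to the upper left. The network positions agree with this. I'll move over the timer.

```bash
for i in 1; do python3 -m jog '39 -29 0 0 0 0 87;39 -29 0 0 0 0 87;39 -29 0 0 0 0 87;39 -29 0 0 0 0 87;39 -29 0 0 0 0 87;39 -29 0 0 0 0 87;39 -29 0 0 0 0 87;39 -29 0 0 0 0 87'; python3 -m jog '39 -30 0 0 0 0 87;39 -30 0 0 0 0 87;39 -30 0 0 0 0 87;39 -30 0 0 0 0 87;39 -30 0 0 0 0 87;39 -30 0 0 0 0 87;39 -30 0 0 0 0 87;39 -30 0 0 0 0 87;0 0 0 0 0 0 87'; done
python3 - <<'E'
from h import *
s=read_state(); print(s['time_s'],s['position'],s['tcp_rot'],s['joint_positions'])
c=save('wrist','w1')
for n in ['timer_grip','strainer','strainer_grip','drip_cup']:
    print(n,[(np.round(q['at'],4).tolist(),round(q['conf'],2)) for q in place_of('wrist',n)[:2]])
E
```

```text
time_s: 2.0
position: [0.4064, -0.2945, 0.2415]
tcp_rot: [[0.964, 0.266, 0.001], [0.266, -0.964, -0.001], [0.0, 0.001, -1.0]]
force: [0.4, -0.4, 0.3]
opening: 1.001
grasp_force: 0.0
time_s: 3.12
position: [0.6439, 0.0219, 0.2411]
tcp_rot: [[0.963, 0.271, 0.002], [0.271, -0.963, 0.0], [0.002, -0.0, -1.0]]
force: [1.1, -0.4, -0.7]
opening: 1.003
grasp_force: 0.0
3.125 [0.6439 0.0219 0.2411] [[ 0.9626  0.2708  0.0017]
 [ 0.2708 -0.9626  0.0005]
 [ 0.0017 -0.     -1.    ]] [-7.9951 31.7108 79.2285  0.0437 68.9706 66.2772]
timer_grip [([0.6473, 0.0206, 0.068], 0.78), ([0.4568, -0.0385, 0.0163], 0.39)]
strainer [([0.4569, -0.0371, 0.018], 0.65)]
strainer_grip [([0.4805, 0.0373, 0.0432], 0.91)]
drip_cup [([0.457, -0.036, -0.0025], 0.64)]
```

View pics/w1.png

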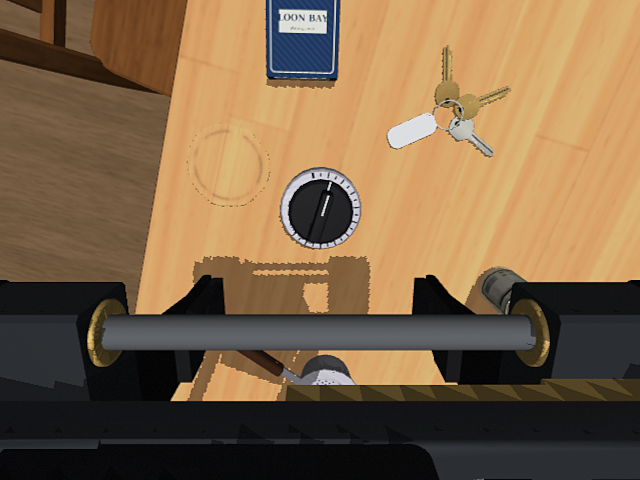

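```bash
cat >> h.py <<'E'
def pix2w(c,uv,z):
    K,R,t=c['camera_matrix'],np.array(c['R']),np.array(c['t'])
    d=R.T@np.linalg.inv(K)@np.array([uv[0],uv[1],1.]); o=-R.T@t
    return o+d*(z-o[2])/d[2]
E
python3 - <<'E'
from h import *
c=capture('wrist')
im=c['color']
cv2.imwrite('pics/w1c.png',cv2.resize(im[155:260,270:370,::-1],None,fx=5,fy=5,interpolation=cv2.INTER_CUBIC))
m=(im.min(2)>140)
m[:, :]&=False; 
g=im.min(2)>130; m[188:218,312:338]=g[188:218,312:338]
v,u=np.nonzero(m); p=np.array([pix2w(c,(a,b),.072)[:2] for a,b in zip(u,v)])
print(len(p),p.mean(0)); _,_,V=np.linalg.svd(p-p.mean(0)); print(np.degrees(np.arctan(V[0,1]/V[0,0])), p[:,0].min(),p[:,0].max())
E
```

```text
54 [0.6604 0.021 ]
-1.4319709928725932 0.6516407015542451 0.6691015717382015
```

View pics/w1c.png

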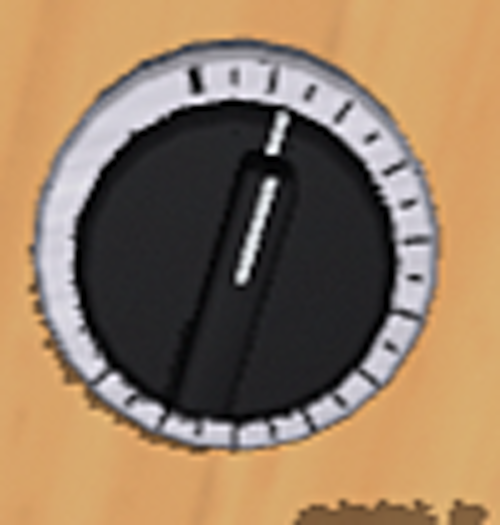

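The crop shows the grip bar along world x (yaw about -1.4°), with its white line pointing to +x and its centre near (0.648, 0.021). I'll turn the tool counter-clockwise so the whole wind fits in joint 6's range.

```bash
python3 -m jog '4 2 0 0 0 0 87;0 0 0 0 0 -0.178 87;0 0 0 0 0 -0.178 87;0 0 0 0 0 -0.178 87;0 0 0 0 0 -0.178 87;0 0 0 0 0 -0.178 87;0 0 0 0 0 -0.178 87;0 0 0 0 0 -0.178 87;0 0 0 0 0 -0.178 87;0 0 0 0 0 -0.178 87;0 0 0 0 0 -0.178 87' >/dev/null; python3 -m jog '0 0 0 0 0 -0.178 87;0 0 0 0 0 -0.178 87;0 0 0 0 0 -0.178 87;0 0 0 0 0 -0.178 87;0 0 0 0 0 -0.178 87;0 0 0 0 0 -0.178 87;0 0 40 0 0 0 60;0 0 40 0 0 0 60;0 0 30 0 0 0 60;0 0 0 0 0 0 60;0 0 0 0 0 0 60'
python3 - <<'E'
from h import *
s=read_state(); print(s['position'],s['tcp_rot'],s['joint_positions'])
E
```

```text
time_s: 6.18
position: [0.6477, 0.0175, 0.1324]
tcp_rot: [[-1.0, 0.024, 0.002], [0.024, 1.0, -0.0], [-0.002, -0.0, -1.0]]
force: [0.5, 1.0, 0.3]
opening: 0.694
grasp_force: 0.0
[0.6477 0.0175 0.1324] [[-0.9997  0.0244  0.0023]
 [ 0.0244  0.9997 -0.0003]
 [-0.0023 -0.0003 -1.    ]] [ -8.3157  39.3029  83.9045   0.0002  56.6603 -96.9194]
```

```bash
python3 -m jog '-1 4 22 0 0 0 40;0 0 20 0 0 0 40;0 0 20 0 0 0 40;0 0 0 0 0 0 40;0 0 0 0 0 0 0;0 0 0 0 0 0 0;0 0 0 0 0 0 0;0 0 0 0 0 0 0;0 0 0 0 0 0 0'
```

```text
time_s: 7.3
position: [0.6478, 0.021, 0.0695]
tcp_rot: [[-1.0, 0.023, 0.0], [0.023, 1.0, -0.001], [-0.0, -0.001, -1.0]]
force: [-0.2, -3.2, 1.1]
opening: 0.109
grasp_force: 30.0
```

```bash
python3 -m jog '0 0 0 0 0 0.16 0;0 0 0 0 0 0.16 0;0 0 0 0 0 0.16 0;0 0 0 0 0 0.16 0;0 0 0 0 0 0.16 0;0 0 0 0 0 0.16 0;0 0 0 0 0 0.16 0;0 0 0 0 0 0.16 0;0 0 0 0 0 0.16 0;0 0 0 0 0 0.16 0;0 0 0 0 0 0.16 0;0 0 0 0 0 0.16 0'
python3 - <<'E'
from h import *
s=read_state(); print(s['moment'],s['joint_positions'])
E
```

```text
time_s: 8.8
position: [0.648, 0.0212, 0.0695]
tcp_rot: [[0.369, 0.93, 0.001], [0.93, -0.369, -0.001], [-0.001, 0.001, -1.0]]
force: [-0.7, -3.1, 0.1]
opening: 0.111
grasp_force: 30.0
[-0.6253 -0.0047  0.1029] [-7.9545 44.3369 85.5012 -0.0875 50.1121 13.7317]
```

```bash
python3 -m jog '0 0 0 0 0 0.16 0;0 0 0 0 0 0.16 0;0 0 0 0 0 0.16 0;0 0 0 0 0 0.16 0;0 0 0 0 0 0.16 0;0 0 0 0 0 0.16 0;0 0 0 0 0 0.16 0;0 0 0 0 0 0.16 0;0 0 0 0 0 0.16 0;0 0 0 0 0 0.16 0'
python3 - <<'E'
from h import *
s=read_state(); print(s['moment'],s['joint_positions'])
E
python3 -m jog '0 0 0 0 0 0.1 0;0 0 0 0 0 0.1 0'
python3 - <<'E'
from h import *
s=read_state(); print(s['moment'],s['joint_positions'])
E
```

```text
time_s: 10.05
position: [0.6481, 0.0209, 0.0695]
tcp_rot: [[0.919, -0.395, 0.001], [-0.395, -0.919, -0.002], [0.001, 0.001, -1.0]]
force: [0.1, -3.3, 0.8]
opening: 0.106
grasp_force: 30.0
[-0.7154  0.0523  0.155 ] [ -7.9658  44.3379  85.4952  -0.1202  50.1076 105.4014]
time_s: 10.3
position: [0.6481, 0.0209, 0.0695]
tcp_rot: [[0.823, -0.568, 0.001], [-0.568, -0.823, -0.002], [0.002, 0.001, -1.0]]
force: [-0.2, -3.7, 0.6]
opening: 0.115
grasp_force: 30.2
[-0.5518  0.0838  0.5047] [ -7.9681  44.3358  85.4944  -0.1282  50.1095 116.7275]
```

```bash
python3 -m jog '0 0 0 0 0 0.07 0;0 0 0 0 0 0 0;0 0 0 0 0 0 0'
python3 - <<'E'
from h import *
s=read_state(); print(s['moment'],s['joint_positions'])
c=save('scene','s2')
E
```

```text
time_s: 10.68
position: [0.6482, 0.0209, 0.0695]
tcp_rot: [[0.785, -0.62, 0.001], [-0.62, -0.785, -0.002], [0.002, 0.001, -1.0]]
force: [0.3, -4.9, 0.5]
opening: 0.123
grasp_force: 31.7
[-0.8591  0.045   0.6851] [ -7.9568  44.3378  85.4891  -0.1574  50.1007 120.4416]
```

The moment jumped to 0.69 N·m while the dial stayed put, so the stop is reached. Next I release, lift and turn for the strainer, locating the hanging fish as a possible obstacle at the same time.

```bash
python3 -m jog '0 0 0 0 0 0 60;0 0 0 0 0 0 60;0 0 0 0 0 0 60;0 0 -25 0 0 0 60;0 0 -50 0 0 0 60;0 0 -50 0 0 0 60;0 0 0 0 0 -0.17 60;0 0 0 0 0 -0.17 60;0 0 0 0 0 -0.17 60;0 0 0 0 0 -0.17 60;0 0 0 0 0 -0.17 60;0 0 0 0 0 -0.17 60' ; python3 -m jog '0 0 0 0 0 -0.18 60;0 0 0 0 0 -0.17 60;0 0 0 0 0 -0.17 60;0 0 0 0 0 -0.17 60;0 0 0 0 0 -0.17 60;-62 0 0 0 0 0 60;-40 0 0 0 0 0 60;0 0 0 0 0 0 60;0 0 0 0 0 0 60'
python3 - <<'E'
from h import *
s=read_state(); print(s['position'],s['tcp_rot'],s['joint_positions'])
a=save('scene','s3');b=save('top','t3')
P=[c['camera_matrix']@np.c_[c['R'],c['t']] for c in (a,b)]
X=cv2.triangulatePoints(P[0],P[1],np.array([468.,125]),np.array([425.,112.])).ravel(); print('fish',X[:3]/X[3])
w=save('wrist','w3')
for cam in ['scene','top','wrist']:
  for n in ['timer_grip','strainer','strainer_grip','mug_mouth']:
    print(cam,n,[(np.round(q['at'],4).tolist(),round(q['conf'],2)) for q in place_of(cam,n)[:1]])
im=np.vstack([cv2.resize(b['color'][130:300,160:290],(500,300*2),interpolation=cv2.INTER_CUBIC)[:480]])
cv2.imwrite('pics/v3.png',np.hstack([im,w['color'][:480:1,::2]])[:,:800,::-1])
E
```

```text
time_s: 12.22
position: [0.6474, 0.0226, 0.1941]
tcp_rot: [[0.938, 0.346, -0.0], [0.346, -0.938, 0.001], [-0.0, -0.001, -1.0]]
force: [-0.6, 0.3, 0.5]
opening: 0.689
grasp_force: 0.0
time_s: 13.35
position: [0.6116, -0.0728, 0.1943]
tcp_rot: [[0.355, 0.935, 0.0], [0.935, -0.355, 0.001], [0.001, -0.0, -1.0]]
force: [-0.3, -0.7, -1.1]
opening: 0.693
grasp_force: 0.0
[ 0.6116 -0.0728  0.1943] [[ 0.3555  0.9347  0.0003]
 [ 0.9347 -0.3555  0.001 ]
 [ 0.001  -0.0001 -1.    ]] [-17.1918  32.6404  86.0805   0.0646  61.2816   3.5995]
fish [ 0.677  -0.3277  0.3109]
scene timer_grip [([0.6498, 0.0237, 0.0722], 0.93)]
scene strainer [([0.4555, -0.0377, 0.0129], 0.71)]
scene strainer_grip [([0.4852, 0.0396, 0.044], 0.82)]
scene mug_mouth [([0.5717, -0.3605, 0.0848], 0.85)]
top timer_grip [([0.6495, 0.0199, 0.0704], 0.89)]
top strainer [([0.4601, -0.0356, 0.017], 0.9)]
top strainer_grip []
top mug_mouth [([0.5748, -0.3618, 0.0879], 0.66)]
wrist timer_grip [([0.6464, 0.0191, 0.0666], 0.55)]
wrist strainer [([0.4569, -0.0423, 0.0151], 0.86)]
wrist strainer_grip [([0.4815, 0.0389, 0.0461], 0.69)]
wrist mug_mouth []
```

View pics/v3.png

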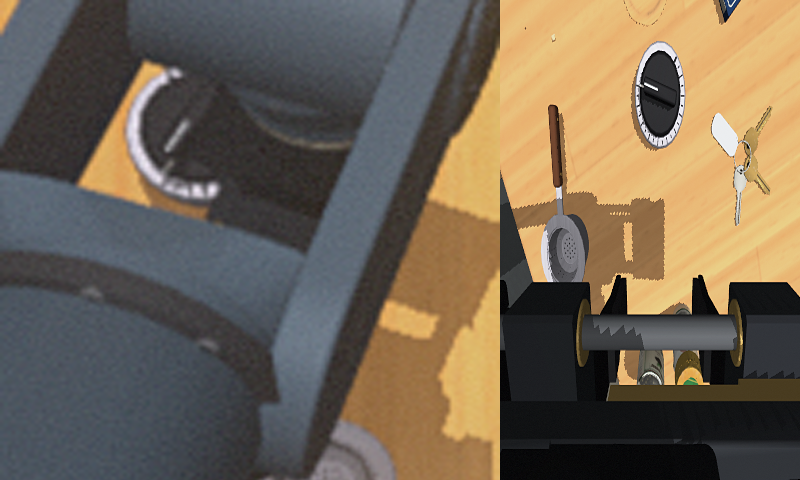

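Right panel: strainer bowl near (565,245) with its wooden handle pointing up to (555,110); dial line now points near yaw 145°, consistent with the stop. The fish tail hangs near (0.68, -0.33, 0.31), so I'll present the strainer with its handle towards the robot to stay clear of it. Next is the approach to the handle.

```bash
python3 -m jog '12 -32 0 0 0 -0.035 60;12 -32 0 0 0 0 60;12 -32 0 0 0 0 60;12 -32 0 0 0 0 60;10 -32 0 0 0 0 60;0 0 45 0 0 0 60;0 0 45 0 0 0 60;0 0 0 0 0 0 60;0 0 0 0 0 0 60'
python3 - <<'E'
from h import *
s=read_state(); print(s['position'],s['tcp_rot'],s['joint_positions'])
w=save('wrist','w4')
for n in ['strainer','strainer_grip']:
    print(n,[(np.round(q['at'],4).tolist(),round(q['conf'],2)) for q in place_of('wrist',n)[:1]])
E
```

```text
time_s: 15.22
position: [0.4803, 0.0338, 0.1052]
tcp_rot: [[0.322, 0.947, 0.001], [0.947, -0.322, -0.0], [0.0, 0.001, -1.0]]
force: [0.0, -1.0, -0.7]
opening: 0.688
grasp_force: 0.0
[0.4803 0.0338 0.1052] [[ 0.3223  0.9466  0.0014]
 [ 0.9466 -0.3223 -0.0002]
 [ 0.0003  0.0014 -1.    ]] [ -9.3029  32.4632 109.3422   0.0017  38.1106   9.4988]
strainer [([0.4546, -0.0383, 0.0169], 0.92)]
strainer_grip [([0.4803, 0.0399, 0.043], 0.85)]
```

View pics/w4.png

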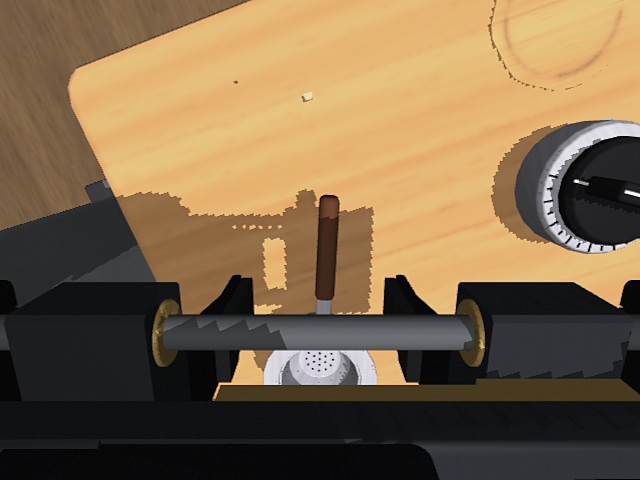

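The handle runs from (329,197) to (325,298), centred between the fingers. I'll refine its line from the pixels.

```bash
python3 - <<'E'
from h import *
c=capture('wrist')
h=cv2.cvtColor(c['color'],cv2.COLOR_RGB2HSV).astype(int); im=c['color'].astype(int)
m=np.zeros((480,640),bool); m[190:305,310:345]=((im[:,:,0]<125)&(im[:,:,0]-im[:,:,2]>25)&(h[:,:,1]>120))[190:305,310:345]
# keep per-row extents
rows=[(v,np.nonzero(m[v])[0]) for v in range(205,295,5)]
for v,u in rows[::4]: print(v,u.min(),u.max(),len(u))
a=pix2w(c,(329,196),.049);b=pix2w(c,(325,299),.049); print(a,b,(a+b)/2,np.linalg.norm(a-b),np.degrees(np.arctan2(*(a-b)[[1,0]])))
s=read_state();R=np.array(s['tcp_rot']);print(R.T@(np.r_[((a+b)/2)[:2],.043]-s['position'])*1000)
E
```

```text
205 318 337 20
225 317 337 20
245 316 336 20
265 315 334 18
285 314 333 18
[0.5002 0.0708 0.049 ] [0.4794 0.0154 0.049 ] [0.4898 0.0431 0.049 ] 0.059219604177650695 69.376370104599
[11.7227  5.4348 62.8544]
```

```bash
python3 -m jog '4 3 0 0 0 0.03 45;0 0 20 0 0 0 45;0 0 20 0 0 0 45;0 0 22 0 0 0 45;0 0 0 0 0 0 45;0 0 0 0 0 0 0;0 0 0 0 0 0 0;0 0 0 0 0 0 0;0 0 0 0 0 0 0;0 0 0 0 0 0 0;0 0 0 0 0 0 0'
```

```text
time_s: 16.8
position: [0.4838, 0.0368, 0.0424]
tcp_rot: [[0.35, 0.937, 0.0], [0.937, -0.35, -0.0], [0.0, 0.0, -1.0]]
force: [0.4, 0.4, 0.5]
opening: 0.122
grasp_force: 30.0
```

Gripped on 11 mm of wood. Now I'll lift straight up, gently.

```bash
python3 -m jog '0 0 -6 0 0 0 0;0 0 -10 0 0 0 0;0 0 -14 0 0 0 0;0 0 -18 0 0 0 0;0 0 -20 0 0 0 0;0 0 -20 0 0 0 0;0 0 -20 0 0 0 0;0 0 -20 0 0 0 0;0 0 -16 0 0 0 0;0 0 -10 0 0 0 0;0 0 -4 0 0 0 0;0 0 0 0 0 0 0'
python3 - <<'E'
from h import *
s=read_state(); print(s['joint_positions'],s['grasp_force'])
a=save('scene','s5');b=save('top','t5')
for cam in ['scene','top']:
  for n in ['strainer','drip_cup','mug_mouth','mug']:
    print(cam,n,[(np.round(q['at'],4).tolist(),round(q['conf'],2)) for q in place_of(cam,n)[:1]])
t=cv2.imread('pics/top0.png')
cv2.imwrite('pics/v5.png',np.hstack([a['color'][0:300,220:540,::-1],t[0:300,340:640]]))
E
```

```text
time_s: 18.3
position: [0.4834, 0.0368, 0.2003]
tcp_rot: [[0.35, 0.937, -0.0], [0.937, -0.35, 0.0], [-0.0, -0.0, -1.0]]
force: [-0.7, 0.3, -1.3]
opening: 0.121
grasp_force: 30.0
[ -8.876   23.009  104.3414   0.0007  52.6538  11.638 ] 29.961491525173187
scene strainer [([0.4537, -0.0388, 0.1693], 0.81)]
scene drip_cup [([0.454, -0.0366, 0.0014], 0.84)]
scene mug_mouth [([0.572, -0.3641, 0.0866], 0.69)]
scene mug [([0.5764, -0.3857, -0.0004], 0.79)]
top strainer [([0.4585, -0.0375, 0.1749], 0.62)]
top drip_cup [([0.456, -0.0363, 0.0003], 0.61)]
top mug_mouth [([0.5721, -0.3644, 0.0868], 0.65)]
top mug [([0.5767, -0.3768, -0.0003], 0.85)]
```

View pics/v5.png

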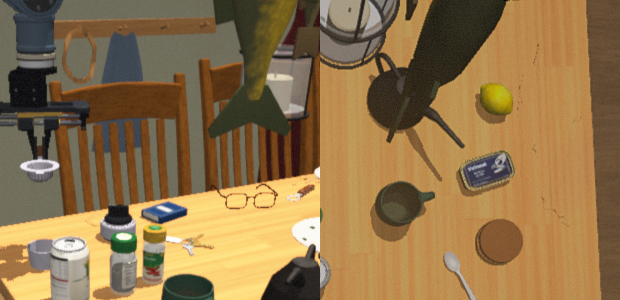

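```bash
python3 - <<'E'
from h import *
a=capture('scene');b=capture('top')
P=[c['camera_matrix']@np.c_[c['R'],c['t']] for c in (a,b)]
for p,q in [((428.,137.),(408.,140.)),((511.,135.),(435.,85.)),((511.,135.),(450.,65.)),((472.,100.),(430.,100.))]:
    X=cv2.triangulatePoints(P[0],P[1],np.array(p),np.array(q)).ravel();X=X[:3]/X[3];y=P[0]@np.r_[X,1]; print(X,y[:2]/y[2]-p)
E
```

```text
[ 0.6342 -0.3014  0.2932] [ 0.7485 -0.1703]
[ 0.7293 -0.3531  0.2939] [-9.0173  2.609 ]
[ 0.7418 -0.3628  0.3   ] [ 2.6349 -0.8831]
[ 0.6824 -0.326   0.347 ] [-3.0007  0.8336]
```

The left panel shows the strainer held level at about (40,168), the cup still standing at (42,255), and the row intact. The fish tail tip is near (0.634, -0.301, 0.293), so I'll turn the strainer here and then cross at x ≈ 0.49.

```bash
python3 -m jog '0 0 0 0 0 -0.08 0;0 0 0 0 0 -0.15 0;0 0 0 0 0 -0.16 0;0 0 0 0 0 -0.16 0;0 0 0 0 0 -0.16 0;0 0 0 0 0 -0.16 0;0 0 0 0 0 -0.16 0;0 0 0 0 0 -0.16 0;0 0 0 0 0 -0.16 0;0 0 0 0 0 -0.14 0;0 0 0 0 0 -0.08 0;0 0 0 0 0 0 0'; python3 -m jog '-4 -10 0 0 0 0 0;-8 -19 0 0 0 0 0;-10 -24 0 0 0 0 0;-10 -24 0 0 0 0 0;-10 -24 0 0 0 0 0;-10 -24 0 0 0 0 0;-10 -24 0 0 0 0 0;-10 -24 0 0 0 0 0;-10 -24 0 0 0 0 0;-10 -24 0 0 0 0 0;-10 -24 0 0 0 0 0;-10 -24 0 0 0 0 0'; python3 -m jog '-10 -24 0 0 0 0 0;-10 -24 0 0 0 0 0;-8 -18 0 0 0 0 0;-4 -8 0 0 0 0 0;0 0 0 0 0 0 0;0 0 0 0 0 0 0;0 0 0 0 0 0 0'
python3 - <<'E'
from h import *
s=read_state(); print(s['position'],s['tcp_rot'],s['joint_positions'],s['grasp_force'])
for cam in ['scene','top','wrist']:
  save(cam,cam+'6')
  for n in ['strainer','mug_mouth','green_jar','gold_jar','drink_can']:
    print(cam,n,[(np.round(q['at'],4).tolist(),round(q['conf'],2)) for q in place_of(cam,n)[:1]])
E
```

```text
time_s: 20.4
position: [0.4835, 0.0368, 0.2003]
tcp_rot: [[-0.936, 0.352, -0.0], [0.352, 0.936, 0.0], [0.0, -0.0, -1.0]]
force: [-0.6, -0.3, -0.4]
opening: 0.119
grasp_force: 30.0
time_s: 21.9
position: [0.4937, -0.256, 0.2002]
tcp_rot: [[-0.936, 0.352, -0.0], [0.352, 0.936, -0.0], [0.0, -0.0, -1.0]]
force: [1.1, -0.1, -0.4]
opening: 0.122
grasp_force: 30.0
time_s: 22.78
position: [0.498, -0.3339, 0.2003]
tcp_rot: [[-0.937, 0.35, -0.0], [0.35, 0.937, 0.001], [0.001, 0.0, -1.0]]
force: [-0.1, 0.1, -1.3]
opening: 0.12
grasp_force: 30.0
[ 0.498  -0.3339  0.2003] [[-0.9367  0.3502 -0.0004]
 [ 0.3502  0.9367  0.0005]
 [ 0.0005  0.0003 -1.    ]] [ -44.5176   31.0554   88.1848    0.0065   60.7961 -114.0194] 29.961374262347817
scene strainer [([0.4532, -0.0371, 0.001], 0.61)]
scene mug_mouth [([0.5724, -0.3637, 0.0869], 0.63)]
scene green_jar [([0.5495, -0.1977, -0.0043], 0.8)]
scene gold_jar [([0.6184, -0.1856, 0.0005], 0.79)]
scene drink_can [([0.4487, -0.2023, -0.003], 0.94)]
top strainer [([0.5756, -0.3631, 0.1717], 0.86)]
top mug_mouth [([0.5717, -0.3608, 0.0842], 0.93)]
top green_jar [([0.5488, -0.2001, 0.003], 0.61)]
top gold_jar [([0.6121, -0.1867, -0.003], 0.67)]
top drink_can [([0.4475, -0.1982, 0.0], 0.77)]
wrist strainer []
wrist mug_mouth []
wrist green_jar [([0.5467, -0.197, 0.0022], 0.63)]
wrist gold_jar [([0.6155, -0.1876, -0.0028], 0.67)]
wrist drink_can [([0.4409, -0.2004, -0.0013], 0.83)]
```

View pics/scene6.png

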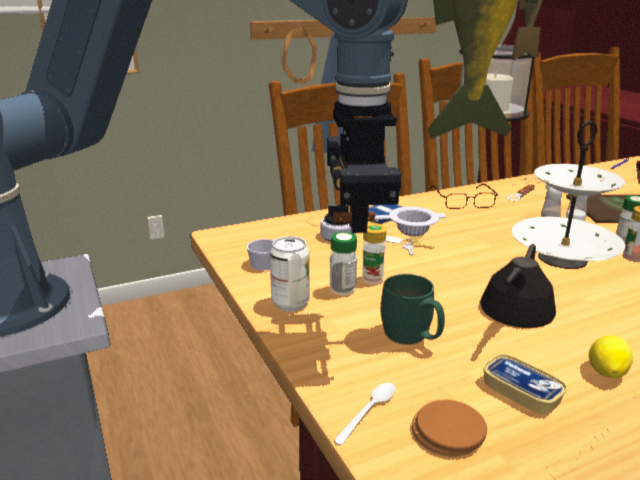

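The strainer is over the mug, level at (415,220) in the view, with the row undisturbed. Lowering 74 mm.

```bash
python3 -m jog '0 -1 6 0 0 0 0;0 0 12 0 0 0 0;0 0 15 0 0 0 0;0 0 15 0 0 0 0;0 0 12 0 0 0 0;0 0 8 0 0 0 0;0 0 4 0 0 0 0;0 0 2 0 0 0 0;0 0 0 0 0 0 0;0 0 0 0 0 0 0;0 0 0 0 0 0 0;0 0 0 0 0 0 0'
python3 - <<'E'
from h import *
s=read_state(); print(s['position'],s['force'])
a=save('scene','s7');b=save('top','t7')
for cam in ['scene','top']:
  for n in ['strainer','strainer_grip','mug_mouth','mug','timer_grip']:
    print(cam,n,[(np.round(q['at'],4).tolist(),round(q['conf'],2)) for q in place_of(cam,n)[:1]])
f=lambda x:cv2.resize(x,(400,400),interpolation=cv2.INTER_CUBIC)
cv2.imwrite('pics/v7.png',np.hstack([f(a['color'][210:370,320:480]),f(b['color'][130:270,350:490])])[:,:,::-1])
E
```

```text
time_s: 25.18
position: [0.4977, -0.3359, 0.1264]
tcp_rot: [[-0.936, 0.351, 0.0], [0.351, 0.936, -0.0], [-0.0, -0.0, -1.0]]
force: [0.0, -0.3, -1.4]
opening: 0.121
grasp_force: 30.0
[ 0.4977 -0.3359  0.1264] [ 0.0005 -0.3181 -1.4081]
scene strainer [([0.5728, -0.3631, 0.0942], 0.8)]
scene strainer_grip [([0.4959, -0.3358, 0.1269], 0.85)]
scene mug_mouth [([0.5744, -0.3648, 0.0864], 0.81)]
scene mug [([0.5771, -0.3824, -0.0015], 0.88)]
scene timer_grip [([0.6512, 0.0223, 0.0717], 0.41)]
top strainer [([0.5782, -0.3607, 0.0999], 0.91)]
top strainer_grip []
top mug_mouth []
top mug []
top timer_grip [([0.6489, 0.0165, 0.0671], 0.72)]
```

View pics/v7.png

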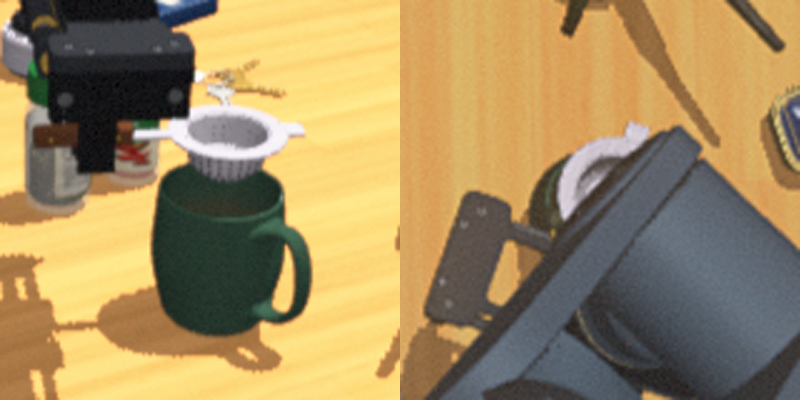

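The strainer hangs level just above the mug mouth, its bottom at crop (225,175) against a mouth centre of (222,195). Nothing is touching, so I'll hand in.

```bash
python3 -c "
from rig import *
print(hand_in())"
```

```text
the job is handed in; nothing more can be done
None
```

I wound the timer to its stop and handed the job in with the strainer held level and centred about 1 cm above the mug rim; the jars, can, mug and cup looked undisturbed in the camera checks, and hand-in gave no verdict.

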